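# Sweep the offcuts off the carving slab into the scrap tray

### The job

Clear the carving slab: with the fingertips, sweep the four loose wooden offcuts across it and off its end, so that all four drop into the open scrap tray standing against that end. Only push them along the slab, do not pick any up or carry it over, and leave the lotus carving, the palm gouge and the stone case where they are.

Things in the scene. Friction and masses are not known exactly. Their poses are not given: they have to be found in the camera images.
- slab: Carving slab, fixed: pale wood 280 (x) by 300 (y) by 60 mm, flat top 60 mm above the bench. Origin: centre of its underside; x points away from the robot within 0.22 rad. A dark batten (the stop), 25 mm high, runs along its far edge from x = 108 to 138 mm. Its ends, y = -150 and 150 mm, are open. Offcuts start at x = -105 to -10, y = -110 to 110 mm, middles 60 mm or more apart.
- tray: Scrap tray, fixed, empty, open: sheet metal, 250 (x) by 130 (y) by 54 mm high, walls and floor 4 mm. It stands on the bench against one end of the slab (+y or -y, it varies), 2 mm from it and parallel, its rim 6 mm below the slab's top, its centre at x = -15, y = 217 or -217 mm in the slab's frame. Origin: centre of its underside, x along its long side.
- offcut_wedge: Right-angled triangular sawn offcut, legs 40 mm, 22 mm thick, of the same red-brown wood as the carving; starts lying flat on the slab at any yaw, 12 to 22 g; origin at its middle, z up at the start. The right-angle corner is 13.3 mm from the origin towards -x and towards -y.
- offcut_block: Rectangular sawn offcut 42 (x) by 30 (y) by 20 mm, of the same red-brown wood as the carving; starts lying flat on the slab at any yaw, 12 to 22 g; origin at its middle, z up at the start.
- offcut_lath: Narrow sawn offcut 52 (x) by 22 (y) by 18 mm, its +x end cut slightly oblique, of the same red-brown wood as the carving; starts lying flat on the slab at any yaw, 12 to 22 g; origin at its middle, z up at the start.
- offcut_corner: Offcut 38 (x) by 34 (y) by 20 mm with one corner sawn off, of the same red-brown wood as the carving; starts lying flat on the slab at any yaw, 12 to 22 g; origin at its middle, z up at the start.
- carving: Unfinished lotus-bud carving, 70 mm high on an uncut block 56 (x) by 58 (y) mm, 160 g, loose, standing on the slab close in front of the stop, about 72 mm along the slab's x and 70 mm to one side (either) of its middle. Origin at the centre of its underside. Must stay.
- gouge: Palm gouge, 132 mm long: mushroom-shaped dark wooden handle 27 mm thick, short steel blade; loose, lying on the slab along the stop, on the other side from the carving. Origin under its middle, x from handle to blade. Must stay.
- stone_case: Closed dark wooden case of a sharpening stone, 210 (x) by 75 (y) by 48 mm, 0.95 kg, loose, standing on the bench beside the end of the slab where the tray is not, 29 mm from it. Origin at the centre of its underside. Must stay.

How it is judged:
By the outcome, as a careful person would: the job done as asked, in the order asked, and still so for the second after the job is handed in, with the robot touching nothing.
It also fails if it takes over 67 s, if anything falls off the work surface, if the arm or the gripper's body presses on something with over 40 N, if the wrist force passes 120 N, or if a joint passes its speed limit or range.

### The arm

A 6-joint arm with a two-finger parallel gripper is mounted at the origin on the work surface. World frame = base frame: x ahead of the robot, y to its left, z up, the work surface at z = 0. Lengths are in m, angles in rad, forces in N, time in s.
With the tool pointing down it reaches from about 0.325 to 0.775 m from the base axis. Payload 5.5 kg.
Tool frame: the origin (TCP) lies at the very end of the fingers, on their centre line; the grasp point (between the pads) lies manip.hold_point_z behind it (manip.hold_point_z is the distance from the TCP to the grasp point, in m); z points along the fingers, y is the line along which they close (so a half turn about z gives the same grasp; the last joint's range is limited). The gripper opens to 88 mm and grips with 3 to 60 N. Pads are 20 mm wide; open, the fingers measure 115 mm over their backs; the gripper's body (75 mm by 178 mm) begins 61 mm behind the grasp point.
Start: joints at [-1.39, 0.091, 1.231, -0, 1.82, -0.057], TCP at [0.141, -0.583, 0.223] pointing down, gripper open.
Joint ranges: [-2.87, 2.87], [-0.86, 2.18], [0.17, 2.46], [-1.51, 4.65], [0.06, 2.69], [-2.65, 2.65]. Speed limits (rad/s): [2.57, 2.57, 3.01, 3.14, 3.14, 3.14].

### API

Orientations are given as a unit quaternion [w, x, y, z].
In Python, from plant import manip, capture, camera_model gives the robot as it stands.
- The arm moves only by the tool servo_tool, never from a script. Its argument "moves" is a list of rows, each a list of 3 entries, a list of its own where there are three numbers: the turn, a rotation vector about the world's x, y, z each as a share of 90 degrees, from -1 to 1, then the shift along the world's x, y, z each as a share of 0.2 m, from -1 to 1, then the finger opening in mm, from 0 to 87.8. In form: [[[wx, wy, wz], [tx, ty, tz], jaw], ...]. A call has 1 to 8 rows; each row is the pose to reach, as a shift and turn from the pose commanded when the call began; what a row does not reach only later rows make up. A row lasts 1/12 s, in which the tool goes at most 41.7 mm and 7.16 degrees, less where a joint would pass 70% of its speed; a pose out of reach is approached as far as the arm can. A call with a number of a shift or a turn outside -1 to 1 is refused whole. A call with a gripper value outside its range is refused whole. The fingers move at their own pace and stop on an object; the grip force is fixed at half the most. Time passes only in rows, so rows that repeat a pose let the fingers close. It gives the time, the measured TCP pose, the force, the opening and the grip force at its end, in the units of the state.
- manip.read_state(): the state, without advancing time (a new reading comes with each control period).
- capture(name): name is "scene" or "side" or "wrist"; returns (picture, depth): 480x640x3 uint8, red, green, blue; 480x640 float32, m along the optical axis (not along the pixel's ray), 0 where there is no reading.
- camera_model(name): a dict with "fx", "fy", "cx", "cy" (pixels), "k1" (the pictures are not rectified: a ray, as slopes to the right and down, at radius r is drawn at 1 + k1 r^2 times it, then the intrinsics apply), "position" and "orientation" of the camera in the world. Camera axes: x right, y down, z forward; pixel columns grow to the right and rows downward; lengths in m; the calibration is good to about 2 mm. A picture is of the moment at which its call begins: read the wrist's pose just before it. camera_model takes no time and is no camera call; for the wrist camera it gives the pose at the moment of the call.
- manip.sign_off(): hands the job in; it is judged then, once.
The state is a dict: "time": time; "qpos": joint angles; "dq": joint speeds; "effort": joint torques, N m; "tcp_pos": TCP position; "orientation": TCP orientation; "ft_force": force on the tool from outside, world axes, zero at the start; "wrist_torque": the same for the moment, N m; "width": opening from 0.0 (shut) to 1.0 (fully open); "grip_force": force on a finger pad.
Only numpy, scipy, OpenCV 4.12 (cv2) and the standard library are available. Lean on these libraries where they do the work, as an engineer would, in place of code of your own. Each camera call takes 0.05 s, during which the arm holds its last target. There are 200 camera calls.

## Working session

There is one attempt and no reset: what is moved stays moved. The work goes in short steps, Python scripts to look and compute and a tool call to move; the robot and the scene stay as the last step left them, time stands still between calls to the robot, and variables do not carry over. Pictures are saved under pics/ and viewed, at most 10 in all, crops included, and the job is handed in when it is done.

Besides the shell and the picture viewer there is one more tool, called as name(argument=value, ...) on one line, values as JSON. servo_tool: Moves the arm, as the interface text tells. Shift numbers are shares of 0.2 m and turn numbers shares of 90 degrees, none past 1 either way. Its arguments: {"type":"object","properties":{"moves":{"type":"array"}},"required":["moves"]}

```bash
mkdir -p pics; ls
cat > h.py <<'E'
import numpy as np, cv2
from scipy.spatial.transform import Rotation as R
from plant import manip, capture, camera_model
def rays(m,uv):
    uv=np.asarray(uv,float).reshape(-1,2)
    d=np.c_[(uv[:,0]-m['cx'])/m['fx'],(uv[:,1]-m['cy'])/m['fy']]
    s=d.copy()
    for _ in range(20): s=d/(1+m['k1']*(s**2).sum(1,keepdims=True))
    q=m['orientation']; M=R.from_quat([q[1],q[2],q[3],q[0]]).as_matrix()
    return np.asarray(m['position']), np.c_[s,np.ones(len(s))]@M.T
def plane(m,uv,z):
    o,r=rays(m,uv); return o+r*((z-o[2])/r[:,2])[:,None]
def depthpts(m,uv,dep):
    o,r=rays(m,uv); return o+r*np.asarray(dep)[:,None]
E
python3 - <<'E'
from h import *
p,d=capture('scene'); m=camera_model('scene'); print(m)
cv2.imwrite('pics/s0.png',p[:,:,::-1]); np.savez('s0.npz',p=p,d=d)
p,d=capture('side'); m=camera_model('side'); print(m)
cv2.imwrite('pics/d0.png',p[:,:,::-1]); np.savez('d0.npz',p=p,d=d)
print(manip.read_state(), manip.hold_point_z)
E
```

```text
pics
{'fx': 621.4725930043936, 'fy': 621.4725930043936, 'cx': 320.9912920520622, 'cy': 246.68425649374518, 'k1': 0.035982750982062356, 'position': array([ 1.13557034, -0.41112878,  0.8205765 ]), 'orientation': array([-0.33434366,  0.82539673,  0.42456128, -0.16334709])}
{'fx': 562.6035486448649, 'fy': 562.6035486448649, 'cx': 318.4119992336087, 'cy': 228.37304957375343, 'k1': -0.12815474401649865, 'position': array([0.3900492 , 0.67994861, 0.47476276]), 'orientation': array([ 0.05671969, -0.11934036,  0.86514712, -0.48379873])}
{'time': 0.1, 'qpos': array([-1.38969818e+00,  9.17695311e-02,  1.23174723e+00,  3.24847640e-05,
        1.81978590e+00, -5.67323557e-02]), 'dq': array([-1.78071926e-05,  2.03366237e-05, -1.61757894e-03,  1.08603099e-03,
        8.73115825e-04, -2.62311011e-04]), 'effort': array([ 2.74320504e-03, -4.47857702e+01, -4.07568955e+01,  7.01044570e-02,
        2.84192042e-02, -1.16405099e-04]), 'tcp_pos': array([ 0.14130052, -0.58285957,  0.22163864]), 'orientation': array([-8.54333053e-04,  9.92937073e-01,  1.18639108e-01, -3.74180787e-05]), 'ft_force': array([ 0.69019056, -0.11428516,  0.33297939]), 'wrist_torque': array([-0.00248347,  0.04255821,  0.02588719]), 'grip_force': 0.0, 'width': 1.001698333153563} 0.0187
```

View pics/s0.png

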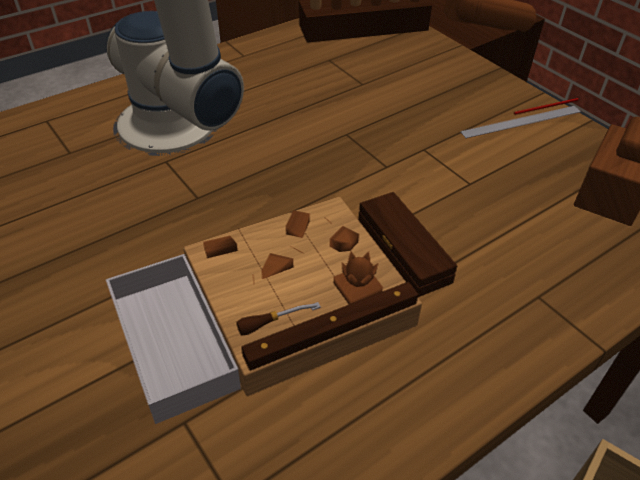

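The scene view shows the slab with near corners at about (185,250) and (345,198). The tray is on the left (-y side) and the stone case on the right. The offcuts are at (220,246), (298,223), (345,239) and (277,264), the gouge at (275,318) and the carving at (358,275).

Run:
```python
from h import *
for n,f in(('scene','s0'),('side','d0')):
    m=camera_model(n); z=np.load(f+'.npz'); p,d=z['p'],z['d']
    vv,uu=np.mgrid[:480,:640]; P=depthpts(m,np.c_[uu.ravel(),vv.ravel()],d.ravel()).reshape(480,640,3)
    ok=(d>0)&(P[...,0]>.25)&(P[...,0]<.9)&(abs(P[...,1])<.5)
    top=(ok&(abs(P[...,2]-.06)<.004)).astype(np.uint8)
    k,l,st,c=cv2.connectedComponentsWithStats(top); i=1+st[1:,4].argmax()
    q=P[l==i]; r=cv2.minAreaRect((q[:,:2]*1000).astype(np.float32)); print(n,'slab',r,np.median(q[:,2])); print(cv2.boxPoints(r))
    hsv=cv2.cvtColor(p,cv2.COLOR_RGB2HSV)
    up=(ok&(P[...,2]>.068)&(P[...,2]<.14)).astype(np.uint8)
    k,l,st,c=cv2.connectedComponentsWithStats(up)
    for j in range(1,k):
        if st[j,4]>60:
            q=P[l==j]; t=q[q[:,2]>np.percentile(q[:,2],90)-.006]
            r=cv2.minAreaRect((t[:,:2]*1000).astype(np.float32))
            print(st[j],np.round(c[j]),'zmax',np.percentile(q[:,2],95).round(4),np.round(r[0]),np.round(r[1]),round(r[2]), np.median(hsv[l==j],0))
```

```text
scene slab ((579.4075927734375, -41.70294189453125), (301.3914794921875, 283.2687072753906), 80.476806640625) 0.059174885859969995
[[ 414.79303 -166.88895]
 [ 694.1579  -213.75485]
 [ 744.02216   83.48306]
 [ 464.6573   130.34897]]
[285 210  24  24 401] [297. 221.] zmax 0.0811 [492.  16.] [32. 45.] 37 [ 12. 185.  97.]
[329 226  30  23 440] [343. 237.] zmax 0.0811 [569.  58.] [36. 42.] 18 [ 11.5 184.   94. ]
[203 235  34  20 412] [219. 244.] zmax 0.0793 [ 462. -118.] [52. 27.] 73 [ 11. 185.  86.]
[ 241  251  178  117 5654] [336. 311.] zmax 0.1161 [659.  18.] [50. 57.] 83 [ 11. 186.  51.]
[261 253  32  23 405] [275. 263.] zmax 0.0831 [548. -67.] [56. 30.] 81 [ 12. 185. 109.]
[236 304  76  31 667] [262. 319.] zmax 0.0855 [ 635. -153.] [60. 23.] 77 [ 11. 183.  54.]
side slab ((574.7720336914062, -62.37318420410156), (348.4170837402344, 279.61822509765625), 80.44143676757812) 0.061152459300236106
[[ 407.97568 -210.94699]
 [ 683.7118  -257.37918]
 [ 741.56836   86.20062]
 [ 465.83228  132.63281]]
[ 241   64   59   38 1502] [269.  82.] zmax 0.1283 [ 826. -477.] [83. 43.] 1 [ 14. 156.  84.]
[ 187  139  108   86 3983] [245. 189.] zmax 0.1194 [661.  17.] [48. 57.] 24 [ 13. 171.  80.]
[276 148  42  40 408] [301. 163.] zmax 0.0868 [ 632. -149.] [64. 21.] 78 [ 13.  167.5  82. ]
[390 173  25  21 346] [402. 183.] zmax 0.0805 [ 461. -118.] [56. 24.] 72 [ 13. 170. 120.]
[328 176  24  24 373] [340. 189.] zmax 0.0842 [547. -65.] [54. 29.] 83 [ 14. 171. 129.]
[351 210  34  27 619] [368. 223.] zmax 0.082 [492.  18.] [32. 45.] 40 [ 14. 171. 123.]
[293 218  26  24 564] [306. 230.] zmax 0.0821 [569.  60.] [33. 42.] 18 [ 13.  170.  121.5]
```

View pics/d0.png

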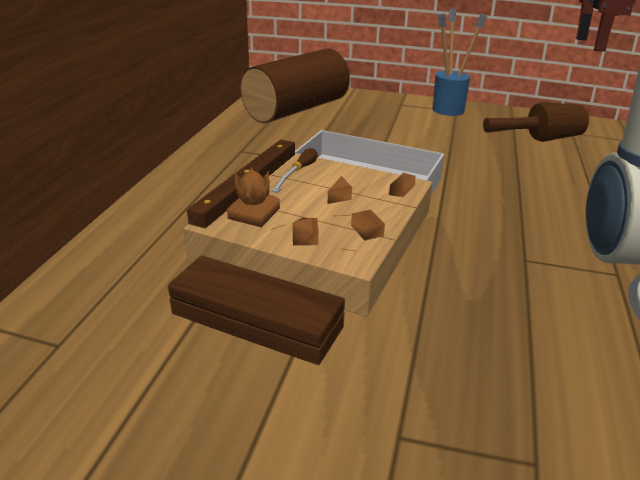

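The side view agrees: the lath is nearest the tray at (402,183), the wedge at (340,189), the block at (368,223) and the corner at (306,230). The slab centre is about (579,-42) mm with yaw -9.5°. In slab mm the offcuts are lath (-103,-94), wedge (-27,-29), block (-95,44) and corner (-27,98). I'll sweep the front ones first, with the fingers nearly shut.

servo_tool(moves=[[[0,0,0.248],[0.548,0.855,0],8],[[0,0,0.248],[0.548,0.855,0],8],[[0,0,0.248],[0.548,0.855,0],8],[[0,0,0.248],[0.548,0.855,0],8],[[0,0,0.248],[0.548,0.855,0],8],[[0,0,0.248],[0.548,0.855,0],8]])

```text
time: 0.6
tcp_pos: [0.2539, -0.4078, 0.2232]
orientation: [-0.0, 0.95, 0.311, 0.001]
ft_force: [0.2, -1.2, -0.3]
width: 0.582
grip_force: 0.0
```

servo_tool(moves=[[[0,0,0.248],[0.548,0.855,0],8],[[0,0,0.248],[0.548,0.855,0],8],[[0,0,0.248],[0.548,0.855,0],8],[[0,0,0.248],[0.548,0.855,0],8],[[0,0,0.248],[0.548,0.855,0],8],[[0,0,0.248],[0.548,0.855,0],8]])

```text
time: 1.1
tcp_pos: [0.363, -0.2367, 0.2226]
orientation: [-0.0, 0.872, 0.49, 0.001]
ft_force: [0.0, -0.2, -0.2]
width: 0.131
grip_force: 0.0
```

servo_tool(moves=[[[0,0,0.248],[0.548,0.855,0],8],[[0,0,0.248],[0.548,0.855,0],8],[[0,0,0.248],[0.548,0.855,0],8],[[0,0,0.248],[0.548,0.855,0],8],[[0,0,0.248],[0.548,0.855,0],8],[[0,0,0.248],[0.548,0.855,-0.5],8],[[0,0,0.248],[0.548,0.855,-0.5],8],[[0,0,0.248],[0.548,0.855,-0.5],8]])

```text
time: 1.77
tcp_pos: [0.4681, -0.0697, 0.1164]
orientation: [-0.003, 0.762, 0.647, -0.003]
ft_force: [-0.5, -0.6, -1.1]
width: 0.1
grip_force: 0.0
```

servo_tool(moves=[[[0,0,0],[0,0,-0.12],8],[[0,0,0],[0,0,-0.22],8],[[0,0,0],[0,0,-0.27],8],[[0,0,0],[0,0,-0.27],8]])

```text
time: 2.1
tcp_pos: [0.4684, -0.0705, 0.0656]
orientation: [-0.002, 0.763, 0.646, -0.002]
ft_force: [-0.1, -0.2, -0.1]
width: 0.091
grip_force: 0.0
```

servo_tool(moves=[[[0,0,0],[-0.011,-0.064,0],8],[[0,0,0],[-0.022,-0.128,0],8],[[0,0,0],[-0.033,-0.192,0],8],[[0,0,0],[-0.043,-0.256,0],8],[[0,0,0],[-0.054,-0.32,0],8],[[0,0,0],[-0.065,-0.384,0],8],[[0,0,0],[-0.076,-0.448,0],8],[[0,0,0],[-0.087,-0.518,0],8]])

```text
time: 2.77
tcp_pos: [0.4533, -0.1751, 0.0705]
orientation: [0.001, 0.763, 0.647, 0.0]
ft_force: [-0.2, 0.1, -0.2]
width: 0.094
grip_force: 0.0
```

Run:
```python
from h import *
p,d=capture('scene'); cv2.imwrite('pics/s1.png',cv2.resize(p[180:440,80:480,::-1],(800,520)))
s=manip.read_state(); print(s['tcp_pos'],s['ft_force'])
```

```text
[ 0.45291331 -0.17725647  0.07051609] [-0.49519628 -1.0674238  -1.00669329]
```

View pics/s1.png

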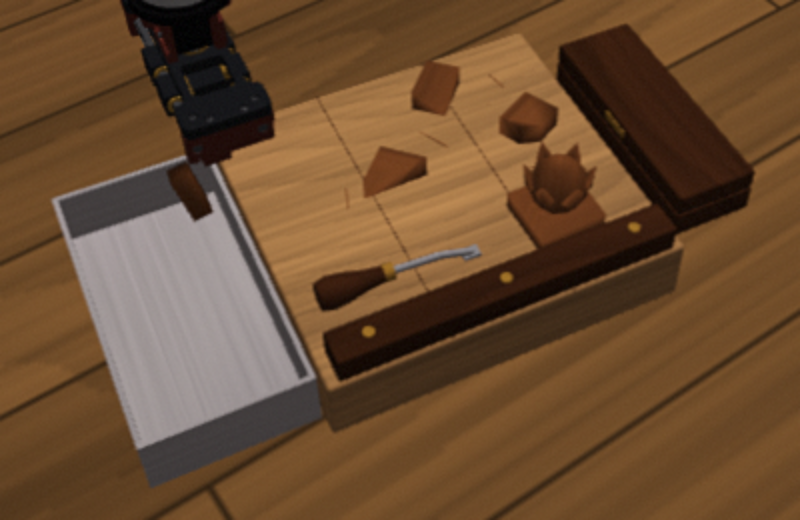

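The lath is off the end and lies in the tray at crop (190,190). Next is the wedge.

servo_tool(moves=[[[0,0,0],[0,0,0.2],8],[[0,0,0],[0,0,0.3],8],[[0,0,0],[0.54,0.78,0.3],8],[[0,0,0],[0.54,0.78,0.3],8],[[0,0,0],[0.54,0.78,0.3],8],[[0,0,0],[0.54,0.78,0.3],8],[[0,0,0],[0.54,0.78,0.3],8],[[0,0,0],[0.54,0.78,0.3],8]])

```text
time: 3.48
tcp_pos: [0.5628, -0.0138, 0.1295]
orientation: [-0.0, 0.761, 0.648, 0.001]
ft_force: [-0.8, 1.0, -0.6]
width: 0.089
grip_force: 0.0
```

servo_tool(moves=[[[0,0,0],[0,0,-0.14],8],[[0,0,0],[0,0,-0.24],8],[[0,0,0],[0,0,-0.3],8],[[0,0,0],[0,0,-0.3],8]])

```text
time: 3.82
tcp_pos: [0.559, -0.0182, 0.0659]
orientation: [-0.002, 0.763, 0.646, -0.002]
ft_force: [-1.2, -0.6, 0.0]
width: 0.091
grip_force: 0.0
```

servo_tool(moves=[[[0,0,0],[-0.01,-0.062,0],8],[[0,0,0],[-0.021,-0.125,0],8],[[0,0,0],[-0.031,-0.187,0],8],[[0,0,0],[-0.042,-0.25,0],8],[[0,0,0],[-0.052,-0.312,0],8],[[0,0,0],[-0.062,-0.374,0],8],[[0,0,0],[-0.073,-0.437,0],8]])

```text
time: 4.4
tcp_pos: [0.546, -0.1068, 0.069]
orientation: [0.0, 0.763, 0.646, 0.0]
ft_force: [-0.4, 0.2, -0.4]
width: 0.089
grip_force: 0.1
```

```bash
cat > look.py <<'E'
from h import *
import sys
ex,ey,c=np.array([.986,-.165]),np.array([.165,.986]),np.array([579,-42.])
for n in('scene','side'):
    p,d=capture(n); m=camera_model(n)
    if len(sys.argv)>1 and n=='scene': cv2.imwrite('pics/%s.png'%sys.argv[1],cv2.resize(p[180:440,80:480,::-1],(800,520)))
    vv,uu=np.mgrid[:480,:640]; P=depthpts(m,np.c_[uu.ravel(),vv.ravel()],d.ravel()).reshape(480,640,3)*1000
    X=np.stack([(P[...,:2]-c)@ex,(P[...,:2]-c)@ey,P[...,2]],-1)
    up=((d>0)&(X[...,2]>69)&(X[...,2]<92)&(X[...,0]>-135)&(X[...,0]<42)&(abs(X[...,1])<150)).astype(np.uint8)
    k,l,st,_=cv2.connectedComponentsWithStats(up)
    for j in range(1,k):
        if st[j,4]>60: q=X[l==j]; print(n,st[j,4],'min',q.min(0).round(),'max',q.max(0).round())
s=manip.read_state(); t=s['tcp_pos']*1000; print('tcp',t.round(1),'slab',((t[:2]-c)@ex).round(1),((t[:2]-c)@ey).round(1),s['ft_force'].round(1),s['time'])
E
python3 look.py
```

```text
scene 395 min [-120.   18.   69.] max [-70.  68.  83.]
scene 428 min [-50.  72.  69.] max [ -7. 123.  83.]
scene 407 min [ -57. -119.   69.] max [-12. -79.  92.]
side 513 min [ -58. -120.   69.] max [ -9. -56.  92.]
side 597 min [-121.   21.   69.] max [-70.  71.  83.]
side 540 min [-50.  75.  69.] max [ -9. 124.  83.]
tcp [ 545.8 -107.4   68.7] slab -22.0 -70.0 [-1.   0.7  0.2] 4.5
```

servo_tool(moves=[[[0,0,0],[0.007,0.04,0],8],[[0,0,0],[0.007,0.04,0],8],[[0,0,0],[-0.082,0.055,0],8],[[0,0,0],[-0.082,0.055,0],8],[[0,0,0],[-0.093,-0.01,0],8],[[0,0,0],[-0.104,-0.075,0],8],[[0,0,0],[-0.115,-0.14,0],8],[[0,0,0],[-0.126,-0.205,0],8]])

```text
time: 5.17
tcp_pos: [0.5211, -0.1478, 0.0688]
orientation: [0.0, 0.763, 0.647, 0.0]
ft_force: [0.2, -0.3, 0.8]
width: 0.091
grip_force: 0.1
```

servo_tool(moves=[[[0,0,0],[-0.011,-0.065,0],8],[[0,0,0],[-0.022,-0.13,0],8],[[0,0,0],[-0.034,-0.205,0],8],[[0,0,0],[-0.037,-0.225,0],8]])

```text
time: 5.5
tcp_pos: [0.5129, -0.194, 0.0685]
orientation: [0.0, 0.764, 0.646, -0.0]
ft_force: [0.1, 0.1, -0.1]
width: 0.09
grip_force: 0.0
```

```bash
python3 look.py s2
```

```text
scene 392 min [-122.   18.   69.] max [-69.  69.  83.]
scene 424 min [-50.  73.  69.] max [ -6. 122.  85.]
side 593 min [-121.   21.   69.] max [-70.  71.  83.]
side 542 min [-50.  75.  69.] max [ -9. 124.  83.]
tcp [ 513.2 -192.4   68.5] slab -40.0 -159.1 [-1.4 -0.5  0.6] 5.6
```

View pics/s2.png

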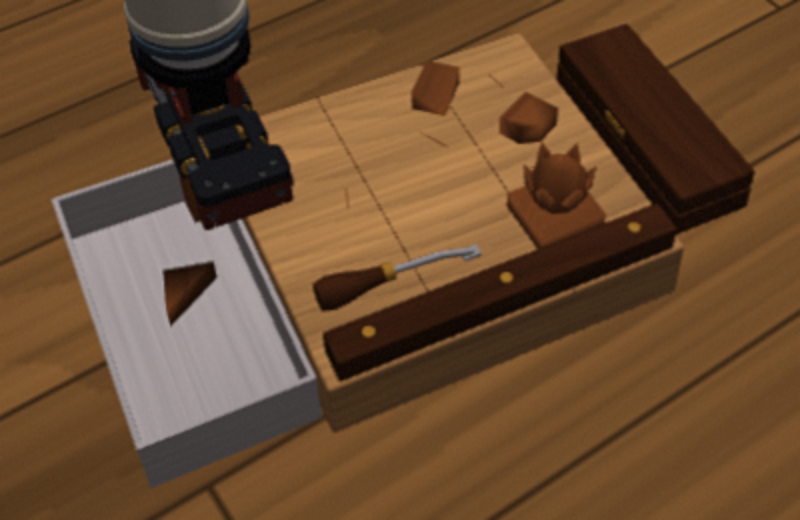

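The wedge is in the tray at crop (190,285). The block is next.

servo_tool(moves=[[[0,0,0],[0,0,0.2],8],[[0,0,0],[0,0,0.3],8],[[0,0,0],[-0.015,0.95,0.3],8],[[0,0,0],[-0.015,0.95,0.3],8],[[0,0,0],[-0.015,0.95,0.3],8],[[0,0,0],[-0.015,0.95,0.3],8],[[0,0,0],[-0.015,0.95,0.3],8]])

```text
time: 6.18
tcp_pos: [0.51, 0.0031, 0.1289]
orientation: [-0.001, 0.762, 0.648, 0.001]
ft_force: [0.5, 0.4, 0.3]
width: 0.091
grip_force: 0.0
```

servo_tool(moves=[[[0,0,0],[-0.015,0.305,0],8],[[0,0,0],[-0.015,0.305,0],8],[[0,0,0],[-0.015,0.305,0],8],[[0,0,0],[-0.015,0.305,-0.14],8],[[0,0,0],[-0.015,0.305,-0.24],8],[[0,0,0],[-0.015,0.305,-0.3],8],[[0,0,0],[-0.015,0.305,-0.3],8]])

```text
time: 6.77
tcp_pos: [0.5056, 0.0594, 0.0652]
orientation: [-0.002, 0.763, 0.647, -0.002]
ft_force: [1.1, 0.2, -0.9]
width: 0.091
grip_force: 0.0
```

servo_tool(moves=[[[0,0,0],[-0.01,-0.062,0],8],[[0,0,0],[-0.021,-0.125,0],8],[[0,0,0],[-0.031,-0.187,0],8],[[0,0,0],[-0.042,-0.25,0],8],[[0,0,0],[-0.052,-0.312,0],8],[[0,0,0],[-0.062,-0.374,0],8],[[0,0,0],[-0.073,-0.437,0],8]])

```text
time: 7.35
tcp_pos: [0.4932, -0.0297, 0.0702]
orientation: [0.001, 0.763, 0.646, 0.001]
ft_force: [0.0, 0.2, -0.6]
width: 0.094
grip_force: 0.1
```

```bash
python3 look.py
```

```text
scene 503 min [-102.  -45.   69.] max [-56.   9.  92.]
scene 424 min [-51.  72.  69.] max [ -7. 122.  83.]
side 398 min [-101.  -46.   69.] max [-58.  11.  92.]
side 549 min [-50.  75.  69.] max [ -9. 124.  83.]
tcp [493.1 -30.3  70. ] slab -86.6 -2.6 [-0.4 -0.   0.3] 7.45
```

servo_tool(moves=[[[0,0,0],[0.007,0.04,0],8],[[0,0,0],[0.007,0.04,0],8],[[0,0,0],[0.051,0.033,0],8],[[0,0,0],[0.051,0.033,0],8],[[0,0,0],[0.04,-0.035,0],8],[[0,0,0],[0.029,-0.1,0],8],[[0,0,0],[0.018,-0.165,0],8],[[0,0,0],[0.007,-0.23,0],8]])

```text
time: 8.12
tcp_pos: [0.4945, -0.0736, 0.0685]
orientation: [-0.0, 0.762, 0.647, -0.0]
ft_force: [0.5, -0.5, 0.6]
width: 0.088
grip_force: 0.0
```

servo_tool(moves=[[[0,0,0],[-0.011,-0.068,0],8],[[0,0,0],[-0.022,-0.136,0],8],[[0,0,0],[-0.034,-0.204,0],8],[[0,0,0],[-0.045,-0.272,0],8],[[0,0,0],[-0.057,-0.34,0],8],[[0,0,0],[-0.068,-0.408,0],8],[[0,0,0],[-0.08,-0.476,0],8],[[0,0,0],[-0.091,-0.542,0],8]])

```text
time: 8.78
tcp_pos: [0.4763, -0.1823, 0.0685]
orientation: [-0.0, 0.762, 0.647, -0.0]
ft_force: [0.6, -0.0, -1.2]
width: 0.088
grip_force: 0.0
```

```bash
python3 look.py s3
```

```text
scene 424 min [-51.  73.  69.] max [ -7. 122.  83.]
side 66 min [ -75. -149.   70.] max [ -67. -142.   92.]
side 542 min [-50.  75.  69.] max [ -9. 125.  83.]
tcp [ 476.1 -183.    68.5] slab -78.2 -156.0 [1.  0.2 0.7] 8.8833
```

View pics/s3.png

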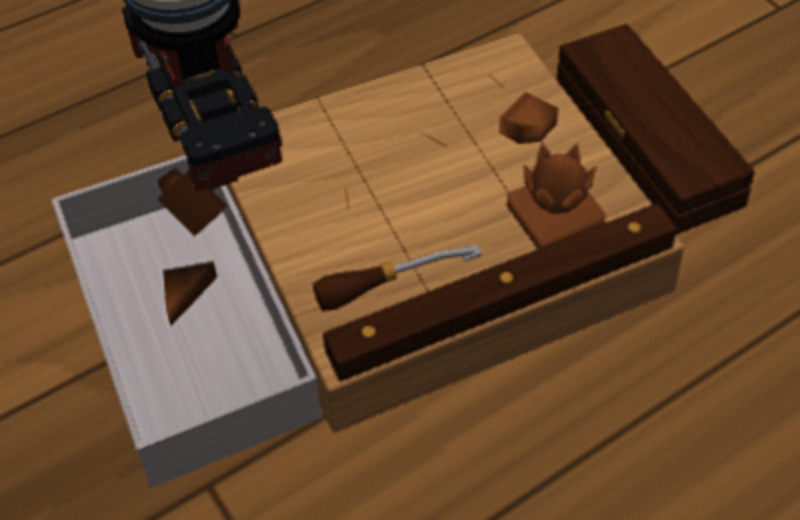

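The block has dropped in too, at crop (190,200). The corner piece is the last one.

servo_tool(moves=[[[0,0,0],[0,0,0.2],8],[[0,0,0],[0,0,0.3],8],[[0,0,0],[0.485,0.71,0.3],8],[[0,0,0],[0.485,0.71,0.3],8],[[0,0,0],[0.485,0.71,0.3],8],[[0,0,0],[0.485,0.71,0.3],8],[[0,0,0],[0.485,0.71,0.3],8]])

```text
time: 9.47
tcp_pos: [0.5754, -0.0334, 0.128]
orientation: [-0.001, 0.761, 0.649, 0.001]
ft_force: [0.3, -0.4, 0.7]
width: 0.093
grip_force: 0.0
```

servo_tool(moves=[[[0,0,0],[0,0.71,0],8],[[0,0,0],[0,0.71,0],8],[[0,0,0],[0,0.71,0],8],[[0,0,0],[0,0.71,0],8],[[0,0,0],[0,0.71,-0.14],8],[[0,0,0],[0,0.71,-0.24],8],[[0,0,0],[0,0.71,-0.3],8],[[0,0,0],[0,0.71,-0.3],8]])

```text
time: 10.13
tcp_pos: [0.571, 0.1023, 0.0648]
orientation: [-0.002, 0.763, 0.647, -0.003]
ft_force: [-0.6, -0.3, -1.0]
width: 0.097
grip_force: 0.0
```

servo_tool(moves=[[[0,0,0],[-0.01,-0.062,0],8],[[0,0,0],[-0.021,-0.125,0],8],[[0,0,0],[-0.031,-0.187,0],8],[[0,0,0],[-0.042,-0.25,0],8],[[0,0,0],[-0.052,-0.312,0],8],[[0,0,0],[-0.062,-0.374,0],8]])

```text
time: 10.63
tcp_pos: [0.5608, 0.0254, 0.0695]
orientation: [0.0, 0.763, 0.646, 0.0]
ft_force: [0.5, 0.5, 1.8]
width: 0.087
grip_force: 0.1
```

```bash
python3 look.py
```

```text
scene 536 min [-51.  13.  69.] max [-13.  67.  92.]
side 533 min [-50.   9.  69.] max [-18.  75.  92.]
tcp [560.6  24.8  69. ] slab -29.2 62.8 [0.5 0.4 1.2] 10.7333
```

servo_tool(moves=[[[0,0,0],[-0.011,-0.068,0],8],[[0,0,0],[-0.022,-0.136,0],8],[[0,0,0],[-0.034,-0.204,0],8],[[0,0,0],[-0.045,-0.272,0],8],[[0,0,0],[-0.057,-0.34,0],8],[[0,0,0],[-0.068,-0.408,0],8],[[0,0,0],[-0.08,-0.476,0],8],[[0,0,0],[-0.091,-0.542,0],8]])

```text
time: 11.4
tcp_pos: [0.5421, -0.0827, 0.0686]
orientation: [-0.0, 0.763, 0.647, -0.0]
ft_force: [-0.0, -0.1, -0.1]
width: 0.088
grip_force: 0.0
```

```bash
python3 look.py
```

```text
scene 508 min [-51. -97.  69.] max [-13. -54.  92.]
side 433 min [ -51. -100.   69.] max [-17. -34.  92.]
tcp [542.1 -83.4  68.6] slab -29.6 -46.9 [ 0.4  0.1 -0.3] 11.5
```

Still centred on the fingers. I'll push it off the end, then lift and check.

servo_tool(moves=[[[0,0,0],[-0.011,-0.068,0],8],[[0,0,0],[-0.022,-0.136,0],8],[[0,0,0],[-0.034,-0.204,0],8],[[0,0,0],[-0.045,-0.272,0],8],[[0,0,0],[-0.057,-0.34,0],8],[[0,0,0],[-0.068,-0.408,0],8],[[0,0,0],[-0.08,-0.476,0],8],[[0,0,0],[-0.094,-0.56,0],8]])

```text
time: 12.17
tcp_pos: [0.5236, -0.194, 0.0686]
orientation: [-0.0, 0.763, 0.647, 0.0]
ft_force: [0.7, -0.9, 1.0]
width: 0.091
grip_force: 0.0
```

servo_tool(moves=[[[0,0,0],[0,0,0],8],[[0,0,0],[0,0,0],8],[[0,0,0],[0,0,0.2],8],[[0,0,0],[0,0,0.4],8],[[0,0,0],[0,0,0.7],8],[[0,0,0],[0,0,0.9],8],[[0,0,0],[0,0,0.9],8],[[0,0,0],[0,0,0.9],8]])

```text
time: 12.83
tcp_pos: [0.5254, -0.193, 0.2554]
orientation: [0.005, 0.762, 0.647, 0.002]
ft_force: [-0.7, -0.6, 1.2]
width: 0.092
grip_force: 0.0
```

servo_tool(moves=[[[0,0,0],[-0.7,-0.2,0],8],[[0,0,0],[-0.7,-0.2,0],8],[[0,0,0],[-0.7,-0.2,0],8],[[0,0,0],[-0.7,-0.2,0],8],[[0,0,0],[-0.7,-0.2,0],8]])

```text
time: 13.25
tcp_pos: [0.381, -0.2335, 0.248]
orientation: [-0.0, 0.764, 0.646, -0.0]
ft_force: [0.1, 0.1, 0.1]
width: 0.09
grip_force: 0.0
```

```bash
python3 look.py s4
```

```text
tcp [ 383.5 -232.9  247.7] slab -161.2 -220.4 [-0.2  0.7  0.2] 13.35
```

View pics/s4.png

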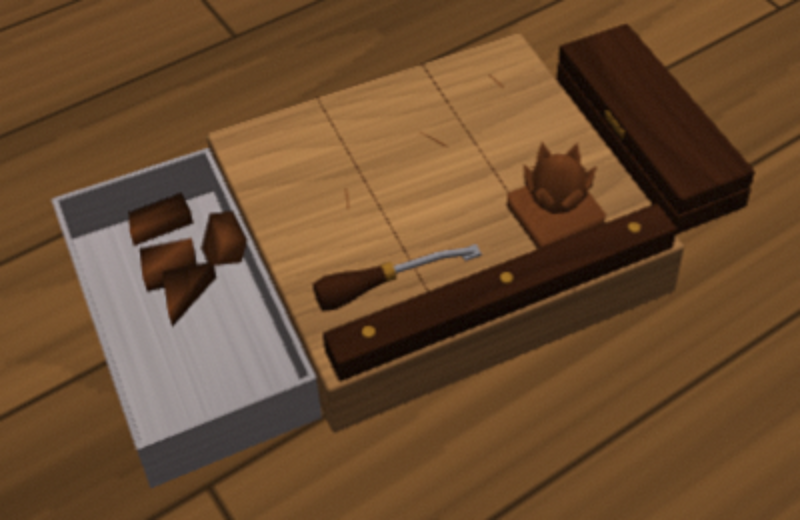

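All four offcuts lie in the tray at crop (160,218), (222,238), (167,262) and (190,290). The carving, gouge and case look unmoved, so I'll hand in.

```bash
python3 -c "
from plant import manip
print(manip.sign_off())"
```

```text
the job is handed in; nothing more can be done
None
```

All four offcuts were swept off the slab's end and lie in the scrap tray, the carving, gouge and stone case look unmoved in the last picture, and the job was handed in at about 13.4 s.

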